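Feel out a blind spacer on the gauge pin and hold it hole-up

ROBOT

A 7-joint arm with a two-finger parallel gripper is mounted at the origin on the work surface. World frame = base frame: x ahead of the robot, y to its left, z up, the work surface at z = 0. Lengths are in mm, angles in rad, forces in N, time in s.
With the tool pointing down it reaches from about 400 to 875 mm from the base axis. Payload 4.4 kg.
Tool frame: the origin (TCP) lies at the very end of the fingers, on their centre line; the grasp point (between the pads) lies 19 mm behind it; z points along the fingers, y is the direction in which the jaws open and shut (so a half turn about z gives the same grasp; the last joint's range is limited). The gripper opens to 85 mm and grips with 20 to 120 N. Pads are 22 mm wide; open, the fingers measure 114 mm over their backs; the gripper's body (76 mm by 85 mm) begins 54 mm behind the grasp point. The pads swing forward as they close: fully open they stand 13 mm farther back than shut.
Start: joints at [-1.359, 0.628, 0.038, 1.517, -0.027, 0.996, -0.02], TCP at [178.232, 625.101, 231.313] pointing down, gripper open.
Joint ranges: [-3.06, 3.06], [-0.37, 2.12], [-1.25, 1.32], [0.18, 2.47], [-1.1, 4.24], [0.23, 1.98], [-2.94, 2.94]. Speed limits (rad/s): [2.57, 2.57, 3.14, 3.14, 3.14, 3.14, 3.14].

INTERFACE

Orientations are given as [roll, pitch, yaw] about the fixed x, y, z axes, in that order (R = Rz(yaw) Ry(pitch) Rx(roll)).
In Python, from cell import ctrl gives the robot as it stands.
- The arm moves only by the shell command python3 -m crank 'ROWS' [OPENING]. ROWS is JSON, a list that holds one entry, the list of rows, each a list of 6 numbers: the shift along the tool's x, y, z in units of 30 mm (1.0 is 30 mm), then the turn, a rotation vector about the tool's x, y, z in units of 6 degrees (1.0 is 6 degrees). In form: [[[tx, ty, tz, rx, ry, rz], ...]]. A call has 1 to 12 rows; each row shifts and turns the pose as measured when the row begins, along the tool's axes as they then stand; what a row does not reach is not made up. A row lasts 1/12 s, in which the tool goes at most 41.7 mm and 7.16 degrees, less where a joint would pass 70% of its speed; a pose out of reach is approached as far as the arm can. A call is refused whole if a number of a shift passes 1 or a number of a turn 1, either way. A call with a gripper value outside its range is refused whole. OPENING is the gripper command: -1 is fully open, 1 is shut, values between are in proportion, set as the call begins (- or left out, the last holds). The fingers move at their own pace and stop on an object; the grip force is fixed at half the most. Time passes only in rows, so rows that do not move let the fingers close. It gives the time, the measured TCP pose, the force and the opening at its end, in the units of the state.
- ctrl.read_state(): the state, without advancing time (a new reading comes with each control period).
- ctrl.get_image(name): name is "scene" or "side" or "wrist"; returns a dict with "color" (384x512x3 uint8, red, green, blue), "depth" (384x512 float32, mm along the optical axis (not along the pixel's ray), 0 where there is no reading), "camera_matrix" (3x3 intrinsics, pixels), "k1" (the pictures are not rectified: a ray, as slopes to the right and down, at radius r is drawn at 1 + k1 r^2 times it, then the intrinsics apply), "R" (3x3) and "t" (3): a world point X has camera coordinates R X + t. Camera axes: x right, y down, z forward; pixel columns grow to the right and rows downward; lengths in mm; the calibration is good to about 2 mm. A picture is of the moment at which its call begins.
- ctrl.finish_job(): hands the job in, once; it reports no verdict.
Trained networks look in a picture, given as the dict that the camera call returned (one of the last four; its "shot" number tells which), for a name from the list of things; names that differ only in an ending like _2 or _b are one class to them, and where a whole thing is asked for, a point or a joint stands for the part that bears it (a point fixed in the world has none). Each returns a list of dicts, best first, with "conf" (0 to 1); they miss things now and then, are a little off and sometimes report something else, mostly with a low value. They report only what shows in the picture. A call takes as long as a camera call. They do not tell look-alikes from the thing itself.
- ctrl.search_frame(query, picture): "extent" ([centre column, centre row, width, height] in pixels, round what is visible of it).
The state is a dict: "clock": time; "qpos": joint angles; "qd": joint speeds; "tau": joint torques, N m; "eef_pos": TCP position; "tool_rot": TCP orientation; "force": force on the tool from outside, world axes, zero at the start; "torque": the same for the moment, N m; "width": finger opening in mm.
Only numpy, scipy, OpenCV 4.12 (cv2) and the standard library are available. Lean on these libraries where they do the work, as an engineer would, in place of code of your own. Each camera call takes 0.05 s, during which the arm holds its last target. There are 200 camera calls.

TASK

The square aluminium spacer lying on the lab bench is bored blind from one end only: pick it up and slip its bored end onto the level gauge pin of the steel stand, gently, until you feel the pin reach the bottom of the hole. Then draw it off the pin, turn it so that the hole faces straight up, and finish while still holding it like that, at rest in the air, its middle more than 12 cm above the bench and touching nothing but the gripper. Leave the pressure gauge, the measuring cylinder and the brass valve where they are.

Things in the scene. Friction and masses are not known exactly. Their poses are not given: they have to be found in the camera images.
- spacer: Loose square bar of bare aluminium, 32 x 32 mm in section and 90 mm long, about 0.2 kg, lying on one of its long sides on the bench, pointing any way. Origin at its centre (16 mm above the bench at the start). Own x axis runs along its length and points out of the bored end; the -x end is solid and plain. The blind hole, 18 mm wide and 40 mm deep, is centred in the +x end face; the four long sides are plain flats to grip.
- hole_mouth (a point): Centre of the hole's mouth, in the +x end face of the spacer, 45 mm from the spacer's centre; axes as the spacer's. The hole's bottom is 40 mm from here along -x, 5 mm to the +x side of the spacer's centre.
- stand: Gauge stand of dark steel, fixed to the bench. Origin on the bench surface right under the tip of its pin; own x axis runs level from the pin's tip along the pin to the post, so the pin points along -x, roughly towards the robot. Upright post 30 mm thick, 36 mm wide, 118 mm high, its front face at x = 55 mm; base plate 12 mm thick, 110 mm wide, from x = 35 to 135 mm.
- pin_tip (a point): Foremost point of the stand's gauge pin, 100 mm above the bench; axes as the stand's. The pin is a level bright steel rod 12 mm thick with a rounded tip, standing 55 mm out of the post. It goes 40 mm into the spacer's hole, with 3 mm of play all round, and then stops on the bottom with the spacer's end 15 mm short of the post.
- gauge: Bystander: round brass pressure gauge lying on its back, 64 mm across, 31 mm high, with a stub 22 mm long at its -x side; origin at the centre of its underside. Leave alone.
- cylinder: Bystander: clear measuring cylinder, 28 mm thick and 200 mm tall on a round foot 68 mm across; origin at the centre of its underside. Leave alone.
- valve: Bystander: small brass valve with a black knob, 100 mm long along x, 26 mm wide, 54 mm high; origin at the centre of its underside. Leave alone.
Things that resemble listed ones, but are neither listed nor needed, are in the scene too. Of the things like the spacer, leave any that is brown; of the rest the smaller one is meant. Several things have the shape of the stand; the one meant has the colours described above.

How it is judged:
By the outcome, as a careful person would: the job done as asked, in the order asked, and still so for the second after the job is handed in, while the arm keeps its last pose, push and grip.
It also fails if it takes over 54 s, if anything falls off the work surface, if the arm or the gripper's body presses on something with over 40 N, if the wrist force passes 120 N, or if a joint passes its speed limit or range.

## Working session

There is one attempt and no reset: what is moved stays moved. The work goes in short steps, Python scripts to look and compute and a shell command to move; the robot and the scene stay as the last step left them, time stands still between calls to the robot, and variables do not carry over. Pictures are saved under pics/ and viewed, about 8 in all and at most 12, crops included, and the job is handed in when it is done.

```bash
ls; mkdir -p pics
python3 - <<'E'
from cell import ctrl
import cv2,numpy as np,pickle
s=ctrl.read_state();print({k:np.round(v,3).tolist() for k,v in s.items()})
ims=[]
for n in ["scene","side"]:
    p=ctrl.get_image(n);pickle.dump(p,open(f'pics/{n}0.pkl','wb'))
    cv2.imwrite(f'pics/{n}0.png',cv2.resize(p['color'][:,:,::-1],(800,600)))
    print(n,np.round(p['camera_matrix'],1).tolist(),p['k1'],np.round(p['R'],3).tolist(),np.round(p['t']).tolist())
    for q in ["spacer","stand","gauge","cylinder","valve","pin_tip","hole_mouth"]:
        for d in ctrl.search_frame(q,p): print(n,q,round(d['conf'],2),np.round(d['extent']).tolist())
E
```

```text
pics
{'clock': 0.0, 'qpos': [-1.359, 0.629, 0.038, 1.518, -0.027, 0.996, -0.02], 'qd': [0.0, 0.001, 0.001, -0.002, -0.001, 0.002, -0.001], 'tau': [0.0, -56.341, 1.226, -19.344, 0.011, 0.01, -0.0], 'eef_pos': [178.044, 624.509, 230.4], 'tool_rot': [-3.14, -0.0, 2.864], 'force': [0.204, -0.235, -0.38], 'torque': [0.036, 0.004, 0.012], 'width': 85.346}
scene [[482.1, 0.0, 252.5], [0.0, 482.1, 188.3], [0.0, 0.0, 1.0]] -0.08594700309208805 [[-0.418, 0.909, -0.014], [0.685, 0.305, -0.661], [-0.597, -0.286, -0.75]] [311.0, -318.0, 1742.0]
scene spacer 0.88 [232.0, 187.0, 22.0, 25.0]
scene spacer 0.85 [249.0, 163.0, 21.0, 24.0]
scene spacer 0.84 [198.0, 211.0, 33.0, 46.0]
scene spacer 0.29 [322.0, 236.0, 47.0, 64.0]
scene stand 0.84 [322.0, 238.0, 48.0, 65.0]
scene stand 0.82 [393.0, 221.0, 40.0, 63.0]
scene cylinder 0.69 [250.0, 247.0, 20.0, 59.0]
scene valve 0.69 [151.0, 156.0, 17.0, 21.0]
scene pin_tip 0.79 [321.0, 236.0, 47.0, 65.0]
scene pin_tip 0.76 [392.0, 224.0, 39.0, 62.0]
scene hole_mouth 0.95 [201.0, 209.0, 29.0, 41.0]
scene hole_mouth 0.73 [247.0, 163.0, 18.0, 24.0]
scene hole_mouth 0.62 [232.0, 187.0, 24.0, 23.0]
side [[499.4, 0.0, 264.5], [0.0, 499.4, 194.3], [0.0, 0.0, 1.0]] -0.21612898547707712 [[-0.999, -0.039, -0.014], [-0.015, 0.672, -0.741], [0.038, -0.74, -0.672]] [611.0, 134.0, 1256.0]
side spacer 0.75 [291.0, 196.0, 25.0, 29.0]
side spacer 0.62 [248.0, 182.0, 47.0, 27.0]
side spacer 0.57 [332.0, 198.0, 27.0, 34.0]
side stand 0.75 [311.0, 351.0, 70.0, 66.0]
side stand 0.66 [261.0, 284.0, 63.0, 53.0]
side gauge 0.67 [340.0, 241.0, 32.0, 24.0]
side cylinder 0.85 [203.0, 219.0, 27.0, 72.0]
side valve 0.88 [293.0, 132.0, 33.0, 21.0]
side pin_tip 0.91 [310.0, 351.0, 72.0, 66.0]
side pin_tip 0.69 [259.0, 284.0, 58.0, 56.0]
side hole_mouth 0.73 [248.0, 184.0, 43.0, 27.0]
side hole_mouth 0.72 [291.0, 196.0, 19.0, 34.0]
side hole_mouth 0.63 [336.0, 196.0, 31.0, 26.0]
```

View pics/scene0.png

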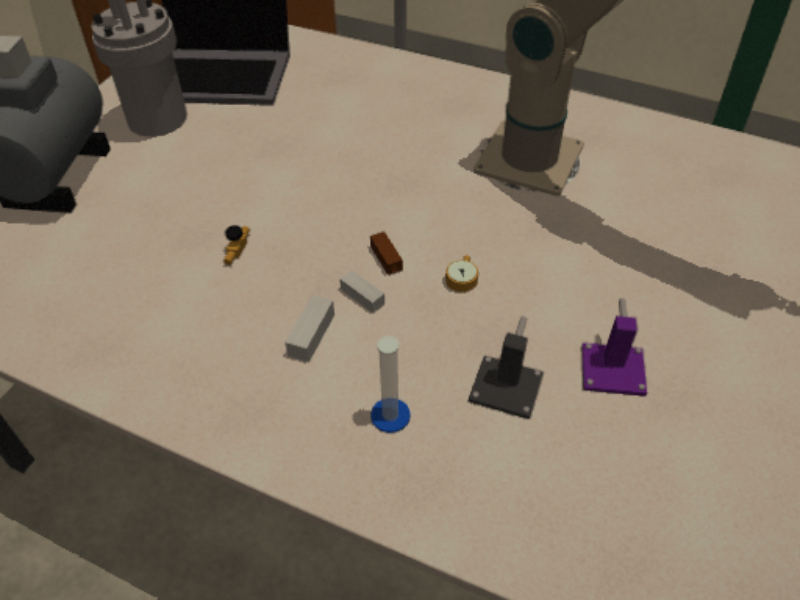

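View pics/side0.png

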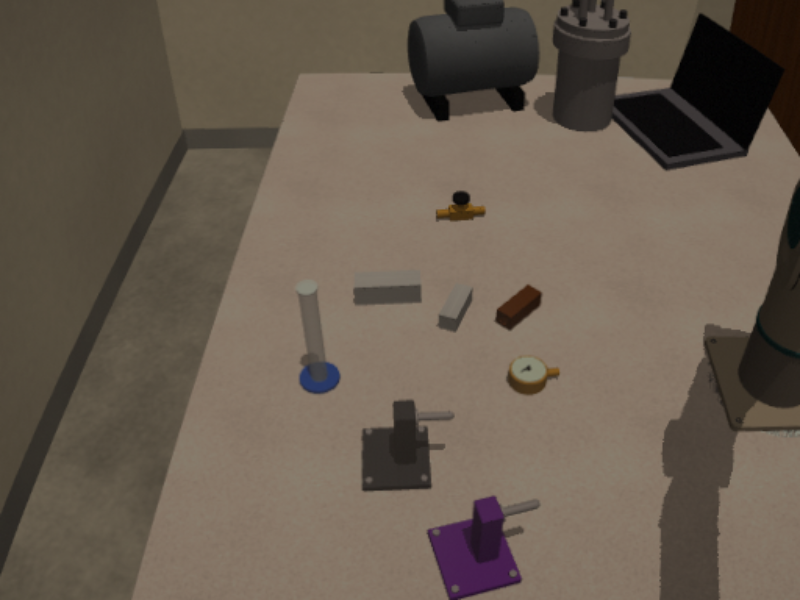

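Scene: the small grey spacer is at (362,290), the large one at (311,328) and the brown one at (386,252). The dark stand is at (508,370) with its pin tip at (523,320). The side view agrees: spacer (456,306), dark stand (397,440), pin tip (452,415). No hole is visible from either camera yet. Next I'll take metric positions.

```bash
cat > h.py <<'E'
import numpy as np,cv2,pickle
from scipy.spatial.transform import Rotation as Rn
def cloud(p):
    K=p['camera_matrix'];d=p['depth'];h,w=d.shape
    u,v=np.meshgrid(np.arange(w),np.arange(h))
    # k1 here: drawn = (1+k1 r^2) * ray -> invert with opencv
    uv=np.stack([u,v],-1).reshape(-1,1,2).astype(float)
    xy=cv2.undistortPointsIter(uv,K,np.array([p['k1'],0,0,0.]),None,None,(3,50,1e-9)).reshape(h,w,2)
    c=np.dstack([xy*d[...,None],d]); X=(c-p['t'])@p['R']; X[d<=0]=np.nan
    return X
def proj(p,X):
    return cv2.projectPoints(np.atleast_2d(X).astype(float),cv2.Rodrigues(p['R'])[0],p['t'].astype(float),p['camera_matrix'],np.array([p['k1'],0,0,0.]))[0].reshape(-1,2)
E
python3 - <<'E'
from h import *
S={'scene':{'spacer':(232,187,22,25),'big':(198,211,33,46),'stand':(322,237,48,66),'cyl':(250,247,20,59),'valve':(151,156,17,21),'brown':(249,163,21,24),'gauge':(296,175,22,22)},
 'side':{'spacer':(291,196,25,29),'big':(248,182,47,27),'stand':(257,284,66,56),'cyl':(203,219,27,72),'valve':(293,132,33,21),'brown':(332,197,27,34),'gauge':(340,241,32,24)}}
for n in S:
    p=pickle.load(open(f'pics/{n}0.pkl','rb'));X=cloud(p)
    for k,(c,r,w,h) in S[n].items():
        P=X[int(r-h/2-2):int(r+h/2+3),int(c-w/2-2):int(c+w/2+3)].reshape(-1,3);P=P[~np.isnan(P[:,0])]
        bz=np.median(P[P[:,2]<8][:,2]); T=P[P[:,2]>(24 if k in('spacer','big','brown') else 10)]
        rc=cv2.minAreaRect(T[:,:2].astype(np.float32))
        print(n,k,len(T),'bench',bz.round(1),'top',np.percentile(T[:,2],[50,98]).round(1),'ctr',np.round(rc[0],1),'size',np.round(rc[1],1),'ang',round(rc[2],1))
        if k=='stand':
            for a,b,nm in((85,115,'pin/post z85-115'),(112,135,'posttop'),(4,16,'base')):
                Q=P[(P[:,2]>a)&(P[:,2]<b)]; rc=cv2.minAreaRect(Q[:,:2].astype(np.float32));print('   ',nm,len(Q),np.round(rc[0],1),np.round(rc[1],1),round(rc[2],1),Q.min(0).round(),Q.max(0).round())
E
```

```text
scene spacer 275 bench -1.0 top [30.4 35.2] ctr [ 542.9 -163.4] size [94.  34.8] ang 69.5
scene big 612 bench -1.1 top [40.6 45.4] ctr [ 664.5 -208.5] size [126.7  45.7] ang 5.0
scene stand 1157 bench -0.9 top [ 14.5 118. ] ctr [616.6 161.9] size [135.2 109.6] ang 4.1
    pin/post z85-115 189 [591.9 159.6] [85.6 36.1] 4.1 [549. 143.  85.] [635. 180. 115.]
    posttop 134 [617.4 161.2] [36.1 31.9] 89.5 [601. 143. 112.] [634. 179. 121.]
    base 1071 [598.1 147.2] [230.7 134.2] 16.9 [483.  54.   4.] [714. 240.  16.]
scene cyl 625 bench -0.5 top [131.8 202.8] ctr [769.4   4. ] size [60.9 51.2] ang 21.0
scene valve 233 bench -0.6 top [24.6 57.5] ctr [ 531.4 -456.6] size [99.1 33.3] ang 21.1
scene brown 233 bench -0.7 top [30.7 35.7] ctr [ 429.9 -166.2] size [97.6 33.2] ang 48.8
scene gauge 325 bench -0.8 top [26.8 31.6] ctr [420.9  -6.7] size [77.3 64.2] ang 42.7
side spacer 290 bench -1.1 top [30.3 34.6] ctr [ 543.1 -161.7] size [93.7 34.3] ang 71.8
side big 606 bench -1.3 top [40.  44.6] ctr [ 665.9 -206.3] size [118.3  50.4] ang 4.2
side stand 1713 bench -0.4 top [ 13.8 118.6] ctr [615.2 162.5] size [135.4 112. ] ang 4.9
    pin/post z85-115 279 [590.7 167.5] [34.2 84.5] 85.4 [548. 147.  85.] [631. 182. 115.]
    posttop 171 [615.5 163.6] [30.9 33.8] 1.5 [600. 147. 112.] [631. 181. 122.]
    base 1385 [619.8 127.9] [157.1 184.6] 8.3 [541.  48.   4.] [711. 224.  16.]
side cyl 753 bench -0.8 top [123.6 201.9] ctr [773.5   4.6] size [54.6 46.5] ang 86.4
side valve 286 bench -0.7 top [23.1 56. ] ctr [ 531.5 -455. ] size [98.3 38.6] ang 20.8
side brown 303 bench -1.0 top [30.6 34.2] ctr [ 429.3 -162.7] size [95.3 36.5] ang 49.6
side gauge 482 bench -0.0 top [26.9 32.2] ctr [419.    1.2] size [63.6 74.4] ang 64.3
```

```bash
python3 -m crank '[[[-0.8,-0.9,-0.2,0,0,0],[-0.8,-0.9,-0.2,0,0,0],[-0.8,-0.9,-0.2,0,0,0],[-0.8,-0.9,-0.2,0,0,0],[-0.8,-0.9,-0.2,0,0,0],[-0.8,-0.9,-0.2,0,0,0],[-0.8,-0.9,0,0,0,0],[-0.8,-0.9,0,0,0,0],[-0.8,-0.9,0,0,0,0],[-0.8,-0.9,0,0,0,0],[-0.8,-0.9,0,0,0,0],[-0.8,-0.9,0,0,0,0]]]'
python3 -m crank '[[[0,0,0,0,0,1],[0,0,0,0,0,1],[0,0,0,0,0,1],[0,0,0,0,0,1],[0,0,0,0,0,1],[0,0,0,0,0,1],[0,0,0,0,0,1],[0,0,0,0,0,1],[0,0,0,0,0,1],[0,0,0,0,0,1],[0,0,0,0,0,1],[0,0,0,0,0,1]]]'
python3 - <<'E'
from cell import ctrl
import numpy as np
s=ctrl.read_state();print(np.round(s['qpos'],2),s['eef_pos'],s['tool_rot'])
p=ctrl.get_image('wrist');print(p['R'].round(2).tolist(),(-p['R'].T@p['t']).round(),p['camera_matrix'][0,0])
E
```

```text
clock: 1.8
eef_pos: [370.0, 228.4, 266.5]
tool_rot: [3.131, -0.002, 2.882]
force: [-0.0, 0.3, -0.6]
width: 85.1
clock: 2.8
eef_pos: [376.8, 215.9, 269.9]
tool_rot: [3.133, -0.012, 1.542]
force: [0.4, 0.1, 0.4]
width: 85.6
[-0.91  0.28  0.42  2.05 -0.16  0.83 -0.42] [376.81048372 215.93703342 269.87627488] [ 3.13306719 -0.01227901  1.54248061]
[[1.0, -0.03, 0.01], [-0.03, -0.97, 0.25], [0.0, -0.25, -0.97]] [378. 281. 413.] 316.62541437107564
```

```bash
python3 -m crank '[[[-0.95,0.7,0,0,0,0],[-0.95,0.7,0,0,0,0],[-0.95,0.7,0,0,0,0],[-0.95,0.7,0.3,0,0,0],[-0.95,0.7,0.5,0,0,0],[-0.95,0.7,0.7,0,0,0],[-0.95,0.7,0.7,0,0,0],[-0.95,0.7,0.7,0,0,0],[-0.95,0.7,0.7,0,0,0],[0,0,0.4,0,0,1],[0,0,0,0,0,1],[0,0,0,0,0,1]]]'
python3 - <<'E'
from cell import ctrl
from h import *
s=ctrl.read_state();print(np.round(s['qpos'],2),s['eef_pos'],s['tool_rot'])
p=ctrl.get_image('wrist');pickle.dump(p,open('pics/w1.pkl','wb'))
cv2.imwrite('pics/w1.png',cv2.resize(p['color'][:,:,::-1],(800,600),interpolation=cv2.INTER_CUBIC))
E
```

```text
clock: 3.85
eef_pos: [573.2, -49.2, 145.5]
tool_rot: [3.128, -0.022, 1.253]
force: [1.4, -0.1, 1.2]
width: 85.2
[-0.23  0.66  0.43  1.84 -0.43  0.71  0.14] [573.20837375 -49.16273634 145.45542818] [ 3.12815767 -0.02162082  1.25330808]
```

View pics/w1.png

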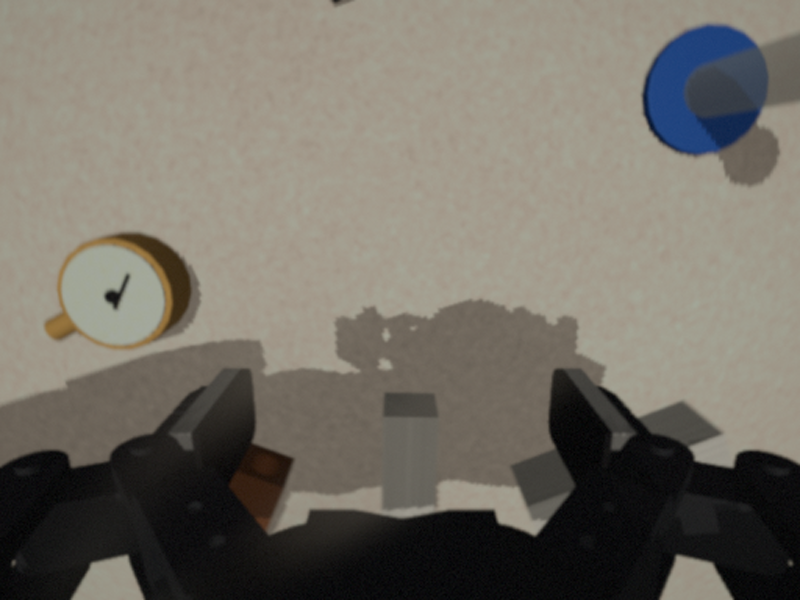

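The near (+70°) end face is at (410,405) and looks plain, but it is in shadow, so I'll check it with a contrast-stretched crop.

Run:
```python
from h import *
p=pickle.load(open('pics/w1.pkl','rb'))
g=p['color'][240:330,130:330].astype(float)
g=np.clip((g-10)*2.2,0,255).astype(np.uint8)
cv2.imwrite('pics/w1c.png',cv2.resize(g[:,:,::-1],(800,360),interpolation=cv2.INTER_CUBIC))
print(p['color'][248:272:2,246:282:3].mean(-1).round().astype(int))
```

```text
[[103 100 102  99 100 100 103 104 101 101 100 101]
 [ 97  96  96  96  96  95 100 101 101  99 101 103]
 [ 79  67  68  69  70  72  75  75  76  77  79 100]
 [ 74  64  64  64  67  68  71  70  71  71  71  98]
 [ 73  64  66  66  67  70  70  70  70  72  72  95]
 [ 73  68  66  67  65  68  70  71  71  72  74  92]
 [ 71  66  69  69  67  69  69  72  71  72  73  88]
 [ 72  67  68  70  72  70  70  72  72  73  73  83]
 [ 72  68  68  69  71  72  73  72  72  71  73  79]
 [ 82  79  81  80  79  81  79  79  80  77  78  81]
 [100  98  99  98  99 102 101  99  98  98  97  99]
 [101 100  99 100 100 102 102 100  99  99 100  99]]
```

View pics/w1c.png

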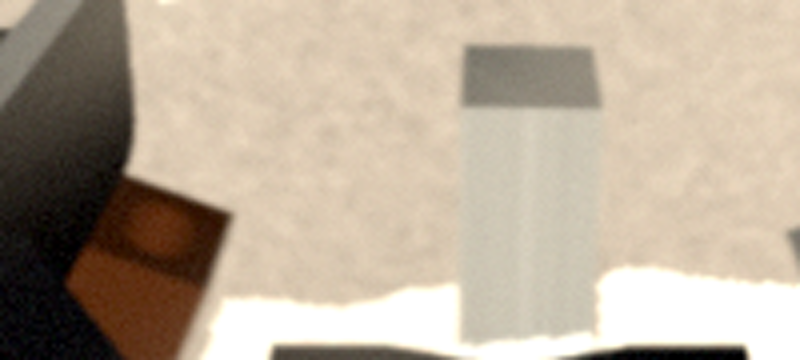

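The near end is plain, while the brown bar's hole shows clearly, so the spacer's hole faces about 250° (tool -x). I'll refine the spacer pose from the wrist depth.

```bash
cat >> h.py <<'E'
def go(s,pos,yaw=None):
    R=Rn.from_euler('xyz',s['tool_rot']); d=R.inv().apply(np.array(pos)-s['eef_pos'])/30
    T=Rn.from_euler('xyz',[np.pi,0,yaw if yaw is not None else s['tool_rot'][2]])
    print('shift units',d.round(2),'turn units',(np.degrees((R.inv()*T).as_rotvec())/6).round(2))
E
python3 - <<'E'
from h import *
from cell import ctrl
p=pickle.load(open('pics/w1.pkl','rb'));X=cloud(p)
P=X[240:330,235:290].reshape(-1,3);P=P[~np.isnan(P[:,0])];print('bench',np.median(P[P[:,2]<8][:,2]))
T=P[(P[:,2]>27)&(P[:,2]<40)];print(len(T),np.median(T[:,2]))
rc=cv2.minAreaRect(T[:,:2].astype(np.float32));print(rc)
print(cv2.fitLine(T[:,:2].astype(np.float32),cv2.DIST_L2,0,.01,.01).ravel())
u=np.array([np.cos(1.232),np.sin(1.232)]);a=(T[:,:2]-[543,-162.5])@u;b=(T[:,:2]-[543,-162.5])@[-u[1],u[0]]
print('along',np.percentile(a,[0.5,99.5]),'across',np.percentile(b,[.5,99.5]))
# edges' slopes: across-extents in slabs along
for lo in range(-40,45,15):
    m=(a>lo)&(a<lo+15)
    if m.sum()>20: print(lo,m.sum(),np.percentile(b[m],[2,98]).round(1))
s=ctrl.read_state();go(s,[546.4,-153,60],1.232);go(s,[546.4,-153,5],1.232)
E
```

```text
bench 0.1105663732599968
2267 32.06061961320543
((546.6591796875, -151.8513946533203), (67.00857543945312, 31.884626388549805), 71.32939910888672)
[ 3.2860908e-01  9.4446605e-01  5.4701746e+02 -1.4967305e+02]
along [-21.46287344  44.29619334] across [-15.5142644  16.2484346]
-25 362 [-15.3  15.6]
-10 468 [-15.   15.8]
5 503 [-15.2  15.9]
20 525 [-14.8  16.1]
35 409 [-15.1  16.3]
shift units [-3.64  0.24  2.76] turn units [ 0.11 -0.21  0.16]
shift units [-3.68  0.21  4.6 ] turn units [ 0.11 -0.21  0.16]
```

```bash
python3 -m crank '[[[-0.92,0.06,0.6,0.1,-0.2,0.1],[-0.92,0.06,0.6,0,0,0],[-0.92,0.06,0.6,0,0,0],[-0.8,0.06,0.5,0,0,0],[0,0,0,0,0,0],[0,0,0,0,0,0]]]' -1
python3 - <<'E'
from h import *
from cell import ctrl
s=ctrl.read_state();go(s,[546.4,-153,5],1.241);print(s['force'],s['qpos'])
E
```

```text
clock: 4.4
eef_pos: [548.9, -151.2, 73.2]
tool_rot: [3.136, -0.004, 1.271]
force: [0.7, -0.0, -0.6]
width: 84.9
shift units [-0.09 -0.07  2.27] turn units [ 0.05 -0.04  0.29]
[ 0.73446371 -0.02456585 -0.57234943] [ 0.00274252  0.76168161  0.34672069  1.88588542 -0.45915977  0.56754151
  0.35256573]
```

```bash
python3 -m crank '[[[-0.09,-0.07,0.5,0,0,0.3],[0,0,0.5,0,0,0],[0,0,0.5,0,0,0],[0,0,0.4,0,0,0],[0,0,0.2,0,0,0],[0,0,0.1,0,0,0],[0,0,0,0,0,0]]]' -1
python3 - <<'E'
from h import *
from cell import ctrl
s=ctrl.read_state();go(s,[546.4,-153,5],1.241)
E
```

```text
clock: 4.98
eef_pos: [552.2, -147.8, 8.3]
tool_rot: [3.129, -0.01, 1.26]
force: [-0.2, -0.0, -0.4]
width: 85.3
shift units [-0.22 -0.13  0.1 ] turn units [ 0.12 -0.09  0.18]
```

```bash
python3 -m crank '[[[-0.2,-0.12,0.1,0.1,-0.1,0.2],[0,0,0,0,0,0]]]' -1
python3 - <<'E'
from h import *
from cell import ctrl
s=ctrl.read_state();go(s,[546.4,-153,5],1.241);print(s['eef_pos'],s['tool_rot'])
E
```

```text
clock: 5.15
eef_pos: [547.4, -152.2, 5.8]
tool_rot: [3.139, 0.001, 1.239]
force: [-1.1, -0.4, 1.1]
width: 85.3
shift units [-0.03 -0.02  0.03] turn units [ 0.03  0.01 -0.02]
[ 547.39030684 -152.24738473    5.82769526] [3.13895147e+00 9.13131806e-04 1.23867940e+00]
```

```bash
python3 -m crank '[[[0,0,0,0,0,0],[0,0,0,0,0,0],[0,0,0,0,0,0],[0,0,0,0,0,0],[0,0,0,0,0,0],[0,0,0,0,0,0],[0,0,0,0,0,0],[0,0,0,0,0,0],[0,0,0,0,0,0],[0,0,0,0,0,0],[0,0,0,0,0,0],[0,0,0,0,0,0]]]' 1
python3 -m crank '[[[0,0,-0.3,0,0,0],[0,0,-0.7,0,0,0],[0,0,-1,0,0,0],[0,0,-1,0,0,0],[0,0,-1,0,0,0],[0,0,-1,0,0,0],[0,0,-1,0,0,0],[0,0,0,0,0,0]]]'
python3 - <<'E'
from h import *
from cell import ctrl
s=ctrl.read_state();print(s['qpos'],s['force'],s['torque'],s['width'],s['tool_rot'],s['eef_pos'])
E
```

```text
clock: 6.15
eef_pos: [548.3, -152.6, 7.7]
tool_rot: [3.137, 0.001, 1.239]
force: [-0.2, -0.1, -1.8]
width: 30.9
clock: 6.82
eef_pos: [544.0, -151.8, 195.7]
tool_rot: [-3.138, 0.002, 1.236]
force: [0.9, -0.2, -1.6]
width: 31.0
[-0.08986422  0.5961323   0.48715938  1.80399628 -0.3604034   0.83475705
  0.23779799] [ 0.88590481 -0.19270891 -1.56701447] [-0.00046958 -0.06959382 -0.01040786] 31.03705322478498 [-3.13763132e+00  1.55561342e-03  1.23643036e+00] [ 544.04081776 -151.8496877   195.69586317]
```

```bash
python3 -m crank '[[[0.95,-0.7,0,0,0,0],[0.95,-0.7,0,0,0,0],[0.95,-0.7,0,0,0,0],[0.95,-0.7,0,0,0,0],[0.95,-0.7,0,0,0,0],[0.95,-0.7,0,0,0,0],[0.95,-0.7,0,0,0,0],[0.95,-0.7,0,0,0,0],[0.95,-0.7,0,0,0,0],[0,0,0,0,0,-1],[0,0,0,0,0,-1],[0,0,0,0,0,-1]]]'
python3 -m crank '[[[0,0,0,0,0,-1],[0,0,0,0,0,-1],[0,0,0,0,0,-1],[0,0,0,0,0,-1],[0,0,0,0,0,-1],[0,0,0,0,0,-1],[0,0,0,0,0,-1],[0,0,0,0,0,-1],[0,0,0,0,0,-1],[0,0,0,0,0,-1],[0,0,0,0,0,-1],[0,0,0,0,0,-1]]]'
python3 - <<'E'
from h import *
from cell import ctrl
s=ctrl.read_state();print(s['qpos'].round(2));go(s,[445,150,120],np.radians(184.3))
E
```

```text
clock: 7.82
eef_pos: [441.6, 165.8, 196.3]
tool_rot: [-3.141, 0.004, 1.561]
force: [0.0, 0.2, -2.2]
width: 31.0
clock: 8.82
eef_pos: [433.9, 164.1, 195.1]
tool_rot: [-3.131, -0.007, 2.885]
force: [-0.5, -0.8, -2.0]
width: 30.9
[-0.46  0.43  0.05  2.05 -0.03  0.68  0.92]
shift units [-0.49 -0.34  2.5 ] turn units [-0.09 -0.08 -3.17]
```

```bash
python3 -m crank '[[[0,0,0,0,0,-1],[0,0,0,0,0,-1],[0,0,0,0,0,-1],[0,0,0,0,0,-0.2],[0,0.4,0.6,0,0,0],[0,0,0.6,0,0,0],[0,0,0.6,0,0,0],[0,0,0.6,0,0,0],[0,0,0.4,0,0,0],[0,0,0.2,0,0,0],[0,0,0,0,0,0],[0,0,0,0,0,0]]]'
python3 - <<'E'
from h import *
from cell import ctrl
s=ctrl.read_state();print(s['qpos'].round(2));go(s,[445,150,100],np.radians(184.3))
Q=[]
for n in['side','scene']:
    p=ctrl.get_image(n);pickle.dump(p,open(f'pics/{n}1.pkl','wb'))
    c,r=proj(p,[520,150,100])[0].astype(int);print(n,c,r)
    g=p['color'][max(r-60,0):r+60,max(c-80,0):c+80,::-1];Q.append(cv2.resize(g,(640,480),interpolation=cv2.INTER_CUBIC)[:,:])
cv2.imwrite('pics/st1.png',cv2.resize(np.hstack(Q),(800,300)))
E
```

```text
clock: 9.82
eef_pos: [430.0, 172.1, 102.1]
tool_rot: [-3.131, -0.011, -3.062]
force: [0.4, 0.6, -2.5]
width: 31.0
[-0.43  0.59 -0.03  2.13  0.05  0.44  1.15]
shift units [-0.44 -0.77  0.07] turn units [-0.1  -0.1   0.05]
side 302 263
scene 336 195
```

View pics/st1.png

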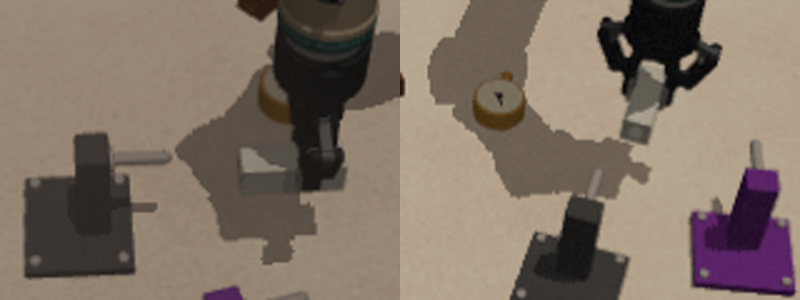

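Side view: the pin is at about (140,157) and the spacer at (290,168), facing it. Scene view: the bored end, with a faint hole, is at (635,130) and the pin tip at (598,172). Next, the relative offset in metric units from both clouds.

```bash
cat > rel.py <<'E'
from h import *
from cell import ctrl
import sys
s=ctrl.read_state();R=Rn.from_euler('xyz',s['tool_rot']);ax=R.apply([-1,0,0]);print('eef',s['eef_pos'].round(1),'spacer dir',ax.round(3))
d=np.array([np.cos(.075),np.sin(.075),0]);e=np.array([-d[1],d[0],0])
for n in['side','scene']:
    p=ctrl.get_image(n) if len(sys.argv)>1 else pickle.load(open(f'pics/{n}1.pkl','rb'))
    P=cloud(p).reshape(-1,3);P=P[~np.isnan(P[:,0])]
    Q=P-[547,157,100];a=Q@d;b=Q@e;z=P[:,2]
    m=(a>-12)&(a<50)&(abs(b)<20)&(z>80)&(z<120)
    f=np.polyfit(a[m],b[m],1);t=m&(z>102);print(n,'pin',m.sum(),'a0',np.percentile(a[m],1).round(1),'b range',np.percentile(b[m],[2,98]).round(1),'yaw',(np.degrees(f[0])+4.3).round(2),'b@0,40',np.polyval(f,[0,40]).round(1),'z98',np.percentile(z[m],98).round(1))
    # spacer, in tool frame
    L=(P-s['eef_pos'])@R.as_matrix()
    k=(L[:,0]<-25)&(L[:,0]>-75)&(abs(L[:,1])<28)&(abs(L[:,2]+9)<28)
    L=L[k];print('  spacer',k.sum(),'x0.5',np.percentile(L[:,0],.5).round(1),'y',np.percentile(L[:,1],[2,98]).round(1),'z',np.percentile(L[:,2],[2,10,98]).round(1))
    tp=L[(L[:,2]<-18)];print('  top slope dz/dx',np.polyfit(tp[:,0],tp[:,2],1).round(3),'med',np.median(tp[:,2]).round(1),len(tp),'x',np.percentile(tp[:,0],[1,99]).round(1),'y',np.percentile(tp[:,1],[1,99]).round(1))
E
python3 rel.py
```

```text
eef [430.4 172.3 102.6] spacer dir [ 0.997  0.08  -0.009]
side pin 124 a0 1.2 b range [-5.6  5.6] yaw 5.46 b@0,40 [0.7 1.5] z98 108.7
  spacer 334 x0.5 -57.2 y [-15.  18.] z [-25.6 -24.6   8. ]
  top slope dz/dx [ 3.000e-03 -2.277e+01] med -23.1 200 x [-57.2 -25.5] y [-15.6  18.7]
scene pin 51 a0 3.6 b range [-6.4  4.5] yaw 5.16 b@0,40 [-1.3 -0.7] z98 107.2
  spacer 196 x0.5 -61.5 y [-14.8  16.6] z [-25.5 -24.    7.4]
  top slope dz/dx [ -0.038 -24.198] med -22.8 114 x [-58.2 -25.1] y [-14.8  16.4]
```

```bash
python3 -c "
from h import *
from cell import ctrl
go(ctrl.read_state(),[476,150.4,91.5],np.radians(184.6))"
```

```text
shift units [-1.46 -0.85  0.37] turn units [-0.09 -0.09  0.  ]
```

```bash
python3 -m crank '[[[0,-0.4,0.2,-0.1,-0.1,0],[0,-0.4,0.2,0,0,0],[-0.3,0,0,0,0,0],[-0.4,0,0,0,0,0],[-0.4,0,0,0,0,0],[-0.3,0,0,0,0,0],[0,0,0,0,0,0],[0,0,0,0,0,0]]]'
python3 -c "
from h import *
from cell import ctrl
s=ctrl.read_state();print(s['eef_pos'],s['tool_rot']);go(s,[476,150.4,91.5],np.radians(184.6))"
```

```text
clock: 10.58
eef_pos: [482.5, 152.0, 95.2]
tool_rot: [3.138, 0.011, -3.065]
force: [-1.5, 0.3, -1.2]
width: 30.9
[482.52647528 152.00161628  95.23268998] [ 3.13783732  0.01100846 -3.06500062]
shift units [ 0.22 -0.04  0.12] turn units [ 0.04  0.11 -0.04]
```

```bash
python3 -m crank '[[[0.1,-0.04,0.12,0,0.1,0],[0,0,0,0,0,0],[0,0,0,0,0,0]]]'
python3 - <<'E'
from h import *
from cell import ctrl
for i in range(3):
    s=ctrl.read_state();print(s['eef_pos'],s['tool_rot'],s['force'].round(1));go(s,[476,150.4,91.5],np.radians(184.6));
    p=ctrl.get_image(['wrist','side','scene'][i])
    pickle.dump(p,open(f"pics/{['wrist','side','scene'][i]}1.pkl",'wb'))
Q=[]
for n in['side','scene']:
    p=pickle.load(open(f'pics/{n}1.pkl','rb'));c,r=proj(p,[540,155,100])[0].astype(int)
    Q.append(cv2.resize(p['color'][r-36:r+36,c-48:c+48,::-1],(400,300),interpolation=cv2.INTER_CUBIC))
Q=np.hstack(Q);Q=np.clip(Q.astype(float)*1.5,0,255)
cv2.imwrite('pics/st2.png',Q)
E
python3 rel.py
```

```text
clock: 10.83
eef_pos: [478.9, 150.7, 91.7]
tool_rot: [3.138, -0.001, -3.065]
force: [-0.4, 0.7, -2.6]
width: 31.2
[478.92866966 150.73459754  91.73152145] [ 3.13765436e+00 -6.71202576e-04 -3.06484599e+00] [-0.4  0.7 -2.6]
shift units [ 0.1  -0.    0.01] turn units [ 0.04 -0.01 -0.03]
[478.60834141 150.58347355  91.63253228] [ 3.13790876e+00 -1.31167738e-03 -3.06487171e+00] [ 0.7 -0.1 -2. ]
shift units [0.09 0.   0.  ] turn units [ 0.04 -0.01 -0.03]
[478.73172583 150.63430199  91.69795135] [ 3.13783926e+00 -1.00520179e-03 -3.06482265e+00] [-0.9 -0.4 -2. ]
shift units [ 0.09 -0.    0.01] turn units [ 0.04 -0.01 -0.03]
eef [478.9 150.7  91.7] spacer dir [ 0.997  0.077 -0.001]
side pin 151 a0 -11.9 b range [-9.9 14.5] yaw 3.53 b@0,40 [2.  1.4] z98 115.5
  spacer 329 x0.5 -73.6 y [-14.3  17.8] z [-26.7 -25.6   7.4]
  top slope dz/dx [ 7.0000e-03 -2.3543e+01] med -24.1 191 x [-57.6 -25.7] y [-15.4  17.5]
scene pin 101 a0 -11.9 b range [-16.5  13.7] yaw 5.42 b@0,40 [-1.4 -0.6] z98 115.7
  spacer 206 x0.5 -73.6 y [-15.3  16.6] z [-25.8 -24.4   6.8]
  top slope dz/dx [ -0.038 -24.436] med -22.9 117 x [-58.6 -26.1] y [-15.3  16.3][ WARN:0@2.790] global loadsave.cpp:1063 imwrite_ Unsupported depth image for selected encoder is fallbacked to CV_8U.
```

View pics/st2.png

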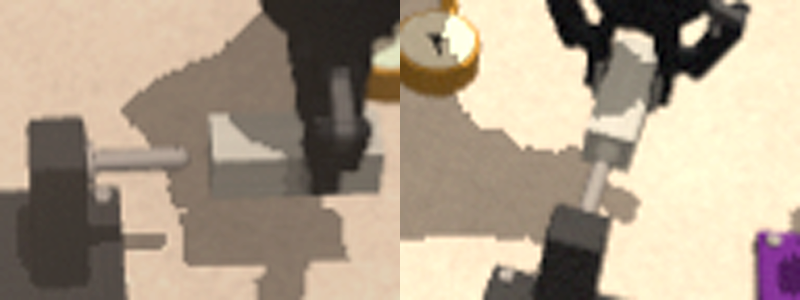

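Aligned in both views: in the side view, pin tip (185,157) against the spacer's end outline middle (212,155); in the scene view, the pin line hits the face centre (609,150). Inserting gently.

```bash
for i in 1; do python3 -m crank '[[[-0.2,0,0,0,0,0],[-0.2,0,0,0,0,0],[-0.2,0,0,0,0,0],[-0.1,0,0,0,0,0],[0,0,0,0,0,0],[0,0,0,0,0,0]]]'; done
python3 -c "
from h import *
from cell import ctrl
s=ctrl.read_state();print(s['eef_pos'],s['force']);
go(s,np.array([478.8,150.6,91.5])+20*np.array([.997,.08,0]),np.radians(184.6))"
```

```text
clock: 11.48
eef_pos: [502.6, 152.8, 91.9]
tool_rot: [3.138, 0.0, -3.064]
force: [-0.5, -0.5, -1.8]
width: 30.5
[502.63663846 152.7820411   91.85421448] [-0.46214425 -0.54325025 -1.83603438]
shift units [ 0.13 -0.01  0.01] turn units [ 0.04  0.   -0.03]
```

```bash
python3 -m crank '[[[-0.15,0,0,0,0,0],[-0.15,0,0,0,0,0],[-0.15,0,0,0,0,0],[-0.1,0,0,0,0,0],[0,0,0,0,0,0]]]'
python3 -c "
from h import *
from cell import ctrl
s=ctrl.read_state();print(s['eef_pos'],s['force'],s['torque']);
go(s,np.array([478.8,150.6,91.5])+40*np.array([.997,.08,0]),np.radians(184.6))"
```

```text
clock: 11.9
eef_pos: [520.5, 154.1, 91.7]
tool_rot: [3.138, -0.0, -3.064]
force: [0.3, -0.3, -2.6]
width: 31.2
[520.52868668 154.05151538  91.71042432] [ 0.25544779 -0.259684   -2.59434861] [-0.01665042 -0.02602538 -0.0055176 ]
shift units [ 0.06 -0.    0.01] turn units [ 0.04 -0.   -0.03]
```

```bash
python3 -m crank '[[[-0.1,0,0,0,0,0],[-0.08,0,0,0,0,0],[0,0,0,0,0,0]]]'; python3 -m crank '[[[-0.06,0,0,0,0,0],[0,0,0,0,0,0]]]'
```

```text
clock: 12.15
eef_pos: [526.4, 154.4, 91.6]
tool_rot: [3.138, -0.001, -3.065]
force: [-0.1, -0.4, -1.9]
width: 30.9
clock: 12.32
eef_pos: [528.2, 154.6, 91.5]
tool_rot: [3.138, -0.001, -3.064]
force: [0.7, -0.3, -1.9]
width: 31.3
```

```bash
python3 -m crank '[[[-0.05,0,0,0,0,0],[0,0,0,0,0,0]]]'
```

```text
clock: 12.48
eef_pos: [529.1, 154.6, 91.4]
tool_rot: [3.138, -0.002, -3.064]
force: [0.5, -0.4, -2.5]
width: 30.9
```

```bash
python3 -m crank '[[[-0.07,0,0,0,0,0],[0,0,0,0,0,0]]]'; python3 -m crank '[[[-0.05,0,0,0,0,0],[0,0,0,0,0,0]]]'
```

```text
clock: 12.65
eef_pos: [529.0, 154.6, 91.1]
tool_rot: [3.139, -0.007, -3.064]
force: [0.3, 0.0, -2.7]
width: 31.0
clock: 12.82
eef_pos: [529.2, 154.6, 90.8]
tool_rot: [3.139, -0.01, -3.064]
force: [-1.3, 0.6, -2.2]
width: 31.1
```

```bash
python3 -m crank '[[[-0.06,0,0,0,0,0],[0,0,0,0,0,0]]]'
```

```text
clock: 12.98
eef_pos: [529.1, 154.5, 90.6]
tool_rot: [3.14, -0.013, -3.063]
force: [-1.2, -0.0, -1.7]
width: 31.0
```

```bash
python3 -c "
from h import *
from cell import ctrl
s=ctrl.read_state();print(s['qpos'].round(3),s['force'],s['torque'])"; python3 -m crank '[[[-0.1,0,0,0,0.1,0]]]';python3 -m crank '[[[-0.15,0,0,0,0.1,0]]]'; python3 -c "
from h import *
from cell import ctrl
s=ctrl.read_state();print(s['qpos'].round(3),s['force'],s['torque'])"
```

```text
[-0.294  0.691 -0.058  1.903  0.06   0.562  1.259] [-1.1913813  -0.04098981 -1.71676253] [-0.03111982  0.21631955  0.01057619]
clock: 13.07
eef_pos: [529.4, 154.5, 90.4]
tool_rot: [3.141, -0.029, -3.063]
force: [-11.1, -0.6, 6.4]
width: 30.8
clock: 13.15
eef_pos: [529.2, 154.4, 90.3]
tool_rot: [-3.141, -0.05, -3.062]
force: [-17.9, -1.3, 10.3]
width: 30.9
[-0.284  0.705 -0.067  1.868  0.053  0.619  1.27 ] [-17.87583055  -1.27566629  10.33020736] [-0.49480106  2.87976895 -0.15437958]
```

Contact is felt (-18 N along the pin). My pitch correction had the wrong sign, so I'll level it and check in the images that the mouth-to-post gap is 15 mm.

```bash
python3 -m crank '[[[0.03,0,0,0,-0.4,0],[0,0,0,0,0,0]]]'
python3 - <<'E'
from h import *
from cell import ctrl
s=ctrl.read_state();print(s['eef_pos'],s['tool_rot'],s['force'].round(1));go(s,[529,154.5,91.5],np.radians(184.6));R=Rn.from_euler('xyz',s['tool_rot'])
Q=[]
for n in['side','scene']:
    p=ctrl.get_image(n);c,r=proj(p,[585,159,100])[0].astype(int)
    g=cv2.resize(p['color'][r-30:r+30,c-40:c+40,::-1],(400,300),interpolation=cv2.INTER_CUBIC);g=np.clip(g*1.6,0,255).astype(np.uint8)
    Q.append(g)
    P=cloud(p).reshape(-1,3);P=P[~np.isnan(P[:,0])];d=np.array([.997,.078,0]);e=np.array([-.078,.997,0])
    q=P-[547,157,0];a=q@d;b=q@e;z=P[:,2]
    m=(abs(b)<12)&(z>109)&(z<122)&(a>15);h=np.sort(a[m]);g=np.diff(h);i=g.argsort()[-2:];print(n,len(h),'top-face gap',[(h[j].round(1),h[j+1].round(1)) for j in i])
    ps=(abs(b)<20)&(z>112)&(z<124)&(a>48); print('post a',np.percentile(a[ps],[1,99]).round(1))
    L=(P-s['eef_pos'])@R.as_matrix();k=(L[:,0]<-25)&(L[:,0]>-64)&(abs(L[:,1])<20)&(L[:,2]<-18)&(L[:,2]>-32);t=L[k];print('spacer top',k.sum(),'x min',np.percentile(t[:,0],1).round(1),'z/x',np.polyfit(t[:,0],t[:,2],1).round(3),'y',np.percentile(t[:,1],[1,99]).round(1))
cv2.imwrite('pics/st3.png',np.hstack(Q))
E
```

```text
clock: 13.32
eef_pos: [527.8, 154.5, 90.2]
tool_rot: [-3.141, -0.01, -3.062]
force: [-1.2, 0.2, -2.7]
width: 30.5
[527.78813928 154.46185131  90.15440985] [-3.14143202 -0.01008598 -3.06210798] [-1.2  0.2 -2.7]
shift units [-0.04 -0.   -0.05] turn units [-0.   -0.1  -0.01]
side 196 top-face gap [(np.float64(53.5), np.float64(55.4)), (np.float64(38.4), np.float64(51.4))]
post a [53.4 84. ]
spacer top 191 x min -57.7 z/x [ 2.0000e-02 -2.2957e+01] y [-15.9  18.1]
scene 170 top-face gap [(np.float64(49.3), np.float64(52.9)), (np.float64(43.2), np.float64(49.3))]
post a [54.5 86.1]
spacer top 137 x min -61.2 z/x [-1.7000e-02 -2.3946e+01] y [-15.2  16.4]
```

View pics/st3.png

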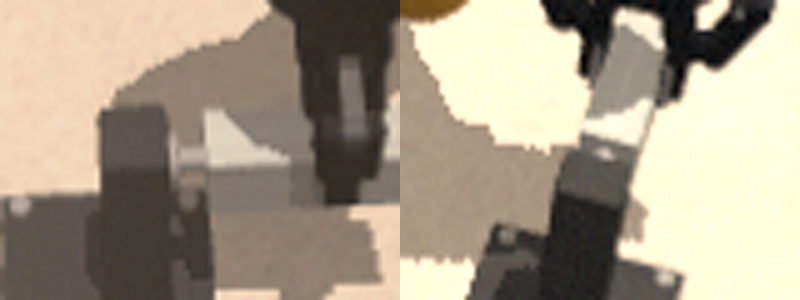

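Side view: spacer end at column 205, post face at 172, post thickness 72 px for 30 mm. That gives a gap of about 14 mm, against 15 mm expected at bottom. I'll level it and press once more, cleanly.

```bash
python3 -m crank '[[[0,0,-0.04,0,-0.1,0],[0,0,0,0,0,0]]]'; python3 -m crank '[[[-0.08,0,0,0,0,0]]]'; python3 -m crank '[[[-0.12,0,0,0,0,0]]]'
```

```text
clock: 13.58
eef_pos: [529.4, 154.4, 91.1]
tool_rot: [-3.141, -0.0, -3.063]
force: [-3.4, 0.4, -0.8]
width: 30.9
clock: 13.67
eef_pos: [529.6, 154.4, 90.9]
tool_rot: [-3.141, -0.005, -3.063]
force: [-11.6, 0.2, 4.3]
width: 31.1
clock: 13.75
eef_pos: [529.6, 154.3, 90.6]
tool_rot: [-3.14, -0.013, -3.063]
force: [-11.9, 0.5, 5.3]
width: 30.8
```

```bash
python3 -m crank '[[[-0.12,0,0,0,-0.1,0]]]'
```

```text
clock: 13.83
eef_pos: [529.6, 154.2, 90.1]
tool_rot: [-3.139, -0.01, -3.062]
force: [-9.3, -0.2, 4.1]
width: 31.0
```

The bottom is firmly felt at x = 529.6 (about -12 N, no further travel). Drawing off now.

```bash
python3 -m crank '[[[0.05,0,-0.03,0,-0.1,0],[0.15,0,0,0,0,0],[0.2,0,0,0,0,0],[0.2,0,0,0,0,0],[0,0,0,0,0,0]]]'; python3 -c "
from h import *
from cell import ctrl
s=ctrl.read_state();print(s['force']);go(s,[460,149.5,91.5],np.radians(184.6))"
```

```text
clock: 14.25
eef_pos: [515.1, 153.1, 91.9]
tool_rot: [-3.14, 0.009, -3.063]
force: [-0.2, 0.8, -1.8]
width: 30.7
[-0.15318697  0.82642812 -1.76244689]
shift units [ 1.84  0.02 -0.  ] turn units [-0.02  0.08 -0.02]
```

```bash
python3 -m crank '[[[0.2,0,0,0,0.08,0],[0.25,0,0,0,0,0],[0.25,0,0,0,0,0],[0.25,0,0,0,0,0],[0.3,0,0,0,0,0],[0.3,0,0,0,0,0],[0.3,0,0,0,0,0],[0,0,0,0,0,0]]]'; python3 -c "
from h import *
from cell import ctrl
s=ctrl.read_state();print(s['force'],s['qpos'].round(2));go(s,[460,149.5,91.5],np.radians(184.6))"
```

```text
clock: 14.92
eef_pos: [454.9, 148.2, 92.2]
tool_rot: [-3.14, 0.002, -3.063]
force: [0.9, 0.9, -1.6]
width: 30.8
[ 0.8513487   0.94087327 -1.5820101 ] [-0.35  0.62 -0.04  2.11  0.06  0.41  1.21]
shift units [-0.17  0.03  0.03] turn units [-0.01  0.02 -0.02]
```

```bash
python3 -m crank '[[[0,0,-1,0,0,0],[0,0,-1,0,0,0],[0,0,-1,0,0,0],[0,0,-1,0,0,0],[0,0,-1,0,0,0],[-0.6,0,-1,0,0,0],[-0.8,0,-0.8,0,0,0],[-0.8,0,-0.6,0,0,0],[-0.8,0,0,0,0,0],[0,0,0,0,-1,0],[0,0,0,0,-1,0],[0,0,0,0,-1,0]]]'; python3 -c "
from h import *
from cell import ctrl
s=ctrl.read_state();print(s['force'],s['qpos'].round(2))"
```

```text
clock: 15.92
eef_pos: [553.6, 156.1, 320.9]
tool_rot: [-3.14, 0.322, -3.064]
force: [0.9, -0.5, -3.3]
width: 30.9
[ 0.8901096  -0.54943689 -3.31309429] [-0.38  0.28 -0.01  1.91  0.16  0.65  1.15]
```

```bash
python3 -m crank '[[[0,0,0,0,-1,0],[0,0,0,0,-1,0],[0,0,0,0,-1,0],[0,0,0,0,-1,0],[0,0,0,0,-1,0],[0,0,0,0,-1,0],[0,0,0,0,-1,0],[0,0,0,0,-1,0],[0,0,0,0,-1,0],[0,0,0,0,0,0]]]'
cat > up.py <<'E'
from h import *
from cell import ctrl
s=ctrl.read_state();print(s['force'].round(1),s['qpos'].round(3),s['eef_pos'].round(1));R=Rn.from_euler('xyz',s['tool_rot'])
a=R.apply([-1,0,0]);ax=np.cross(a,[0,0,1]);th=np.arctan2(np.linalg.norm(ax),a[2]);ax/=np.linalg.norm(ax)
print('spacer dir',a.round(3),'tilt deg',np.degrees(th),'turn units',(R.inv().apply(ax)*np.degrees(th)/6).round(2))
E
python3 up.py
```

```text
clock: 16.75
eef_pos: [558.3, 122.9, 318.9]
tool_rot: [-3.037, 0.744, -3.057]
force: [-0.1, -0.3, -2.8]
width: 31.0
[-0.1 -0.3 -2.8] [-0.693  0.223  0.247  2.292  1.684  0.306 -0.439] [558.3 122.9 318.9]
spacer dir [0.733 0.062 0.678] tilt deg 47.34853851923659 turn units [ 0.   -7.85  0.83]
```

```bash
python3 -m crank '[[[0,0,0,0,-1,0.1],[0,0,0,0,-1,0.1],[0,0,0,0,-1,0.1],[0,0,0,0,-1,0.1],[0,0,0,0,0,0]]]'; python3 up.py
```

```text
clock: 17.17
eef_pos: [557.3, 112.8, 308.1]
tool_rot: [-2.961, 0.899, -3.017]
force: [0.1, 0.3, -2.3]
width: 30.8
[ 0.1  0.3 -2.3] [-0.498  0.291 -0.069  2.435  2.143  0.64  -0.969] [557.3 112.8 308.1]
spacer dir [0.617 0.077 0.783] tilt deg 38.474788020931534 turn units [ 0.   -6.31  1.15]
```

```bash
cat >> up.py <<'E'
import sys
if len(sys.argv)>1: print('world shift in units',(R.inv().apply([float(v) for v in sys.argv[1:4]])/30).round(2))
E
python3 up.py 90 20 60
```

```text
[ 0.1  0.3 -2.3] [-0.498  0.291 -0.069  2.435  2.143  0.64  -0.969] [557.3 112.8 308.1]
spacer dir [0.617 0.077 0.783] tilt deg 38.474788020931534 turn units [ 0.   -6.31  1.15]
world shift in units [-3.47  0.49  1.08]
```

```bash
python3 -m crank '[[[-0.9,0.1,0.3,0,0,0],[-0.9,0.1,0.3,0,0,0],[-0.9,0.1,0.3,0,0,0],[-0.8,0.1,0.2,0,0,0],[0,0,0,0,-1,0.2],[0,0,0,0,-1,0.2],[0,0,0,0,-1,0.2],[0,0,0,0,0,0]]]'; python3 up.py 60 0 40
```

```text
clock: 17.83
eef_pos: [650.3, 112.0, 366.5]
tool_rot: [-2.923, 1.092, -3.018]
force: [-0.8, -0.8, -4.4]
width: 31.1
[-0.8 -0.8 -4.4] [-0.485  0.35  -0.006  2.305  2.274  0.739 -1.046] [650.3 112.  366.5]
spacer dir [0.457 0.057 0.888] tilt deg 27.437384245045337 turn units [-0.   -4.46  0.99]
world shift in units [-2.1   0.01  1.17]
```

```bash
python3 -m crank '[[[-0.7,0,0.4,0,0,0],[-0.7,0,0.4,0,0,0],[0,0,0,0,-0.9,0.2],[0,0,0,0,-0.9,0.2],[0,0,0,0,-0.9,0.2],[0,0,0,0,-0.9,0.2],[0,0,0,0,0,0]]]'; python3 up.py 0 0 0
```

```text
clock: 18.42
eef_pos: [696.7, 99.5, 396.9]
tool_rot: [-2.677, 1.459, -2.8]
force: [0.1, 0.4, -3.7]
width: 30.9
[ 0.1  0.4 -3.7] [-0.433  0.571 -0.038  2.37   2.53   1.316 -1.388] [696.7  99.5 396.9]
spacer dir [0.105 0.037 0.994] tilt deg 6.427638332269982 turn units [ 0.   -0.96  0.48]
world shift in units [0. 0. 0.]
```

```bash
python3 -m crank '[[[0,0,0,0,-0.9,0.45],[0,0,0,0,0,0],[0,0,0,0,0,0]]]'; python3 up.py
```

```text
clock: 18.67
eef_pos: [700.2, 94.3, 389.2]
tool_rot: [-2.315, 1.533, -2.456]
force: [0.0, -0.8, -2.0]
width: 31.2
[ 0.  -0.8 -2. ] [-0.433  0.658 -0.036  2.381  2.535  1.473 -1.467] [700.2  94.3 389.2]
spacer dir [0.029 0.024 0.999] tilt deg 2.1573154038568507 turn units [ 0.   -0.24  0.26]
```

```bash
python3 -m crank '[[[0,0,0,0,-0.25,0.3],[0,0,0,0,0,0],[0,0,0,0,0,0]]]'; python3 up.py
```

```text
clock: 18.92
eef_pos: [701.9, 91.7, 395.4]
tool_rot: [-2.261, 1.568, -2.412]
force: [0.8, 0.2, -2.2]
width: 30.9
[ 0.8  0.2 -2.2] [-0.43   0.664 -0.039  2.376  2.529  1.499 -1.49 ] [701.9  91.7 395.4]
spacer dir [0.002 0.002 1.   ] tilt deg 0.1848911994696459 turn units [-0.   -0.02  0.02]
```

Tool axis is upright to 0.2°. I'll check the spacer itself, both for slip in the grip and that the bystanders are where they were.

Run:
```python
from h import *
from cell import ctrl
s=ctrl.read_state();R=Rn.from_euler('xyz',s['tool_rot']).as_matrix()
B={'gauge':(420,-3,15),'cyl':(771,4,100),'valve':(531,-456,25),'brown':(430,-164,16),'big':(665,-207,20)}
Q=[]
for n in['side','scene']:
    p=ctrl.get_image(n);p0=pickle.load(open(f'pics/{n}0.pkl','rb'))
    c,r=proj(p,s['eef_pos'][None]+[0,0,0])[0].astype(int);r0=max(r-70,0)
    Q.append(cv2.resize(np.clip(p['color'][r0:r0+120,max(c-80,0):max(c-80,0)+160,::-1]*1.4,0,255).astype(np.uint8),(400,300),interpolation=cv2.INTER_CUBIC))
    X=cloud(p);L=(X.reshape(-1,3)-s['eef_pos'])@R
    k=(abs(L[:,0]+11)<60)&(abs(L[:,1])<24)&(L[:,2]>-40)&(L[:,2]<20);t=L[k];print(n,k.sum(),'x',np.percentile(t[:,0],[1,99]).round(1),'y',np.percentile(t[:,1],[2,98]).round(1))
    f=t[(t[:,2]>2)&(abs(t[:,1])<12)&(t[:,0]>-50)&(t[:,0]<28)]
    if len(f)>20: print('  front face dz/dx',np.polyfit(f[:,0],f[:,2],1).round(3),len(f))
    for q in['gauge','cylinder','valve']: print('  ',q,[np.round(d['extent']).tolist() for d in ctrl.search_frame(q,p)[:1]])
cv2.imwrite('pics/fin.png',np.hstack(Q))
```

```text
side 971 x [-58.4  32.2] y [-16.9  23.1]
   gauge [[341.0, 240.0, 32.0, 24.0]]
   cylinder [[204.0, 217.0, 31.0, 74.0]]
   valve [[295.0, 126.0, 6.0, 6.0]]
scene 869 x [-57.6  32.9] y [-15.2  22.8]
  front face dz/dx [5.000e-03 6.713e+00] 287
   gauge [[294.0, 177.0, 21.0, 25.0]]
   cylinder [[250.0, 249.0, 24.0, 64.0]]
   valve [[153.0, 157.0, 15.0, 27.0]]
```

View pics/fin.png

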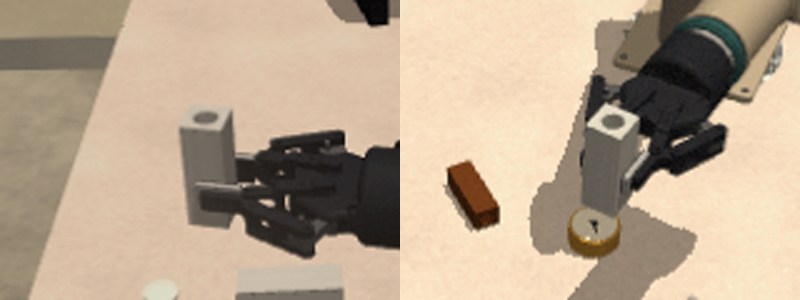

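Both views show the spacer upright with the hole on top, at (205,118) in the side view and (615,122) in the scene view. The front face tilts only 0.3° from the tool axis and touches nothing but the gripper. Handing in.

```bash
python3 -m crank '[[[0,0,0,0,0,0],[0,0,0,0,0,0],[0,0,0,0,0,0]]]'; python3 up.py; python3 -c "
from cell import ctrl
print(abs(ctrl.read_state()['qd']).max(),ctrl.finish_job())"
```

```text
clock: 19.57
eef_pos: [701.4, 92.2, 392.2]
tool_rot: [-2.591, 1.566, -2.74]
force: [0.2, 0.3, -2.2]
width: 31.0
[ 0.2  0.3 -2.2] [-0.429  0.67  -0.04   2.379  2.53   1.504 -1.494] [701.4  92.2 392.2]
spacer dir [0.005 0.002 1.   ] tilt deg 0.2834732385461108 turn units [-0.   -0.04  0.02]
the job is handed in; nothing more can be done
0.004579352461477203 None
```

The spacer went onto the dark stand's pin until the pin met the bottom of the hole. I then drew it off, turned it hole-up and handed the job in while still holding it. The job took about 19.6 s and reports no verdict.

- **Seating:** the push stopped dead at about 12 N along the pin. The spacer's end was about 14 mm from the post by eye in the side view, against 15 mm expected. The depth data there was too coarse to confirm the gap, reading 13 mm in one view and nothing clear in the other.
- **A slip on the way:** while pressing I turned the tilt the wrong way once. The spacer leaned about 3° on the pin with a peak of 18 N along the pin and about 10 N upward. I levelled it and pressed again cleanly. It did not shift in the grip.
- **Final pose:** the hole faces up to within 0.3°, the spacer's middle is about 0.4 m above the bench, the arm is at rest, and only the gripper touches the spacer.
- **Bystanders:** the gauge and cylinder appear within a few pixels of where they started in both views. The valve matches in the scene view. In the side view it gave only a small fragment of a detection, so that check is weak, though the arm was never near it.

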